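# Drop a sliding tool tier home on its stacking frame and load the spatula

## Task

The silver tool tray on four posts was set down short on the runners of the blue stacking frame. Slide it back along the runners, without lifting it off, until all four posts have dropped fully home in the frame's sockets; then lay the spatula flat in the empty middle slot of the tray, handle at the end with the open finger gap. Leave the brush and tweezers lying in the tray and do not shove the blue frame out of its place.

Things in the scene. Friction and masses are not known exactly. Their poses are not given: they have to be found in the camera images.
- lower_tier: Blue steel stacking frame, loose on the worktop, 2.2 kg, 210 (x) x 264 (y) mm. Origin: on the worktop, midway between its four sockets; +x along its runners to their closed far end, z up. Runners: tops at z = 75, 48 wide, centred at y = +-105, from x = -111 to +95, with lips 8 high at their outer edges (y = +-129) and far ends. A tin and a ring stand loose in it, below the tray.
- seat (a point): Point on lower_tier (same axes), midway between the sockets, 59 mm above the worktop: upper_tier's origin lies here when its posts are home. Sockets: square holes in the runners at x = +-60, y = +-105 mm, 17 mm wide, 23 deep. Play of the seated pins about 2 mm each way.
- upper_tier: Silver tool tray on four dark posts, loose, about 0.6 kg, 150 (x) x 252 (y) mm, outer faces flat. Origin: midway between the posts, level with their pin tips; axes as lower_tier's when home. Posts at x = +-60, y = +-105; under each a collar (underside z = 16), below it a pin 12.4 thick, its last 9 mm tapered to a 6 mm tip. Tray underside z = 52, rim top z = 81 mm.
- upper_front (a point): Point on upper_tier (same axes), middle of its outer front face (x = -75, z = 66 mm of upper_tier). The tray starts with its pin tips standing on the runners, 23 to 34 mm short of home (towards lower_tier's -x), up to 10 mm off sideways and 3 degrees turned. A push of some 2 to 8 N slides it; it drops 16 mm by itself when all four tips are within about 5 mm of the socket centres.
- slot (a point): Point on upper_tier (same axes): centre of the inner floor of the empty middle slot (x = -18, z = 56 mm of upper_tier). The slot runs along y, 244 mm long, 39 wide, between dividers 14 mm high that stand from y = -122 to +1 and from +104 to +122. From y = +1 to +104 they are missing: the finger gap, with 25 mm or more free beside the spatula's handle.
- spatula: Flat spatula, wooden handle and steel blade, 219 x 25 x 14 mm, 0.06 kg, loose on the worktop left of the frame. Origin: centre of its underside, z up; length along y: handle (22 mm wide, 14 high) from y = +10 to +110, blade (24 wide, 2 thick, 6 mm above the underside) from y = +8 to -110.
- spatula_grip (a point): Point in the spatula's handle near its balance: x = 0, y = +45, z = 7 mm of spatula; axes as spatula's.
- brush: Flat brush, 170 x 32 x 11 mm, lying along y in the far compartment of the tray (at about x = +40 mm of upper_tier). Origin: centre of its underside.
- tweezers: Steel tweezers, 127 x 19 x 8 mm, lying along y in the near compartment of the tray, beside the dividers (about x = -55, y = -50 mm of upper_tier). Origin: centre of its underside.
Things that resemble listed ones, but are neither listed nor needed, are in the scene too. Several things have the shape of the tweezers; the one meant has the colours described above.

How it is judged (in metres and radians):
On the way, in this order (a step that is already met when the one before it is completed fails the run):
1. all four posts of the tray are fully home in the sockets of the blue frame (x of upper_tier in the frame of seat between -0.005 and 0.005 m and y of upper_tier in the frame of seat between -0.005 and 0.005 m and z of upper_tier in the frame of seat below 0.003 m and angle between the z axis of upper_tier and the z axis of lower_tier, either way round below 0.025 rad and angle between the y axis of upper_tier and the y axis of lower_tier, either way round below 0.06 rad and linear speed of upper_tier below 0.02 m/s), for 0.3 s.
2. the spatula lies flat in the middle slot, handle in the finger gap, with the fingers off it (x of spatula in the frame of slot between -0.012 and 0.012 m and y of spatula in the frame of slot between -0.014 and 0.014 m and z of spatula in the frame of slot between -0.003 and 0.004 m and y of spatula_grip in the frame of slot above 0.02 m and angle between the y axis of spatula and the y axis of slot, either way round below 0.15 rad and angle between the z axis of spatula and the z axis of slot, either way round below 0.06 rad and contact force between the fingers and spatula below 0.05 N), for 0.2 s.
At the end, for the whole second after the job is handed in: Tray home: origin within 5 mm sideways and 3 mm in height of the seat point, level. Spatula flat in the middle slot, handle in the finger gap, within 12 mm across and 14 mm along of its centre. Brush and tweezers in their compartments; blue frame within 30 mm of its start; all at rest (x of upper_tier in the frame of seat between -0.005 and 0.005 m and y of upper_tier in the frame of seat between -0.005 and 0.005 m and z of upper_tier in the frame of seat below 0.003 m and angle between the z axis of upper_tier and the z axis of lower_tier, either way round below 0.025 rad and angle between the y axis of upper_tier and the y axis of lower_tier, either way round below 0.06 rad and x of spatula in the frame of slot between -0.012 and 0.012 m and y of spatula in the frame of slot between -0.014 and 0.014 m and z of spatula in the frame of slot between -0.003 and 0.004 m and y of spatula_grip in the frame of slot above 0.02 m and angle between the y axis of spatula and the y axis of slot, either way round below 0.15 rad and angle between the z axis of spatula and the z axis of slot, either way round below 0.06 rad and x of brush in the frame of upper_tier between 0 and 0.075 m and y of brush in the frame of upper_tier between -0.06 and 0.06 m and z of brush in the frame of upper_tier between 0.05 and 0.066 m and x of tweezers in the frame of upper_tier between -0.075 and -0.035 m and y of tweezers in the frame of upper_tier between -0.07 and 0.07 m and z of tweezers in the frame of upper_tier between 0.05 and 0.066 m and distance of lower_tier from where it was at the start of the episode below 0.03 m and linear speed of each of upper_tier, spatula below 0.01 m/s); the robot touches nothing.
It fails at once if the tray is lifted off the runners (20 mm or more above them) (z of upper_tier in the frame of seat above 0.036 m).
It fails at once if the blue frame is shoved more than 30 mm from where it stood (distance of lower_tier from where it was at the start of the episode above 0.03 m).
It fails at once if the brush or the tweezers leave the tray (z of any of brush, tweezers in the frame of upper_tier below 0.04 m).
It also fails if it takes over 72 s, if anything falls off the work surface, if the arm or the gripper's body presses on something with over 40 N, if the wrist force passes 120 N, or if a joint passes its speed limit or range.

## Robot

A 6-joint arm with a two-finger parallel gripper is mounted at the origin on a cart in front of the work surface, level with it; the furniture and walls round the work are solid. World frame = base frame: x ahead of the robot, y to its left, z up, the work surface at z = 0. Lengths are in m, angles in degrees, forces in N, time in s.
With the tool pointing down it reaches from about 0.3 to 0.75 m from the base axis. Payload 8.5 kg.
Tool frame: the origin (TCP) lies at the very end of the fingers, on their centre line; the grasp point (between the pads) lies 19 mm behind it (env.hold_point_z is the distance from the TCP to the grasp point, in m); z points along the fingers, y is the line along which they close (so a half turn about z gives the same grasp; the last joint's range is limited). The gripper opens to 85 mm and grips with 20 to 120 N. Pads are 22 mm wide; open, the fingers measure 114 mm over their backs; the gripper's body (76 mm by 85 mm) begins 54 mm behind the grasp point. The pads swing forward as they close: fully open they stand 13 mm farther back than shut.
Start: joints at [-82.81, 21.807, 74.336, -0, 83.858, -12.336], TCP at [0.184, -0.518, 0.231] pointing down, gripper open.
Joint ranges: [-178.18, 178.18], [-50.72, 133.34], [12.68, 142.11], [-81.47, 261.47], [9.98, 163.14], [-165.26, 165.26]. Speed limits (degrees/s): [136.94, 136.94, 180, 180, 180, 180].

## Interface

Orientations are given as a 3x3 rotation matrix whose columns are the frame's x, y, z axes.
In Python, from rig import env, optics gives the robot as it stands.
- The arm moves only by the shell command python3 -m jog 'ROWS' [OPENING] [FORCE]. ROWS is JSON, a list of rows, each an object with "linear": the shift along the tool's x, y, z in units of 40 mm (1.0 is 40 mm), a list of three; "roll": the turn about the tool's z in units of 5 degrees (1.0 is 5 degrees). A call has 1 to 12 rows; each row shifts and turns the commanded pose from where the row before left it, along the tool's axes as they then stand; what a row does not reach is not made up. A row lasts 1/12 s, in which the tool goes at most 41.7 mm and 7.16 degrees, less where a joint would pass 70% of its speed; a pose out of reach is approached as far as the arm can. A call is refused whole if a number of a shift passes 1 or a number of a turn 1, either way. A call with a gripper value outside its range is refused whole. OPENING is the opening, from -1 (shut) to 1 (fully open), set as the call begins (- or left out, the last holds). The fingers move at their own pace and stop on an object; FORCE is the grip in N (left out, the last holds). Time passes only in rows, so rows that do not move let the fingers close. It gives the time, the measured TCP pose, the force, the opening and the grip force at its end, in the units of the state.
- env.observe(): the state, without advancing time (a new reading comes with each control period).
- optics.get_image(name): name is "scene" or "top" or "wrist"; returns the picture (384x512x3 uint8, red, green, blue); there is no depth.
- optics.calibration(name): a dict with "fov_y" (degrees; the focal length in pixels is half the picture's height over the tangent of half this angle, whatever the lens; pixels are square), "cx", "cy" (the principal point, pixels), "T" (4x4, takes a point from camera to world coordinates). Camera axes: x right, y down, z forward; pixel columns grow to the right and rows downward; lengths in m; the calibration is good to about 2 mm. The wrist camera is an equidistant fisheye: a pixel r from the principal point sees the ray r / f radians off the axis. A picture is of the moment at which its call begins: read the wrist's pose just before it. calibration takes no time and is no camera call; for the wrist camera it gives the pose at the moment of the call.
- env.close_job(): hands the job in; it is judged then, once.
The state is a dict: "time_s": time; "q": joint angles; "qvel": joint speeds; "joint_efforts": joint torques, N m; "position": TCP position; "tool_rot": TCP orientation; "ft_force": force on the tool from outside, world axes, zero at the start; "wrist_torque": the same for the moment, N m; "grip_width": finger opening in m; "gripper_force": force on a finger pad.
Only numpy, scipy, OpenCV 4.12 (cv2) and the standard library are available. Lean on these libraries where they do the work, as an engineer would, in place of code of your own. Each camera call takes 0.05 s, during which the arm holds its last target. There are 200 camera calls.

## Working session

There is one attempt and no reset: what is moved stays moved. The work goes in short steps, Python scripts to look and compute and a shell command to move; the robot and the scene stay as the last step left them, time stands still between calls to the robot, and variables do not carry over. Pictures are saved under pics/ and viewed, at most 10 in all, crops included, and the job is handed in when it is done.

```bash
mkdir -p pics; python3 - <<'E'
from rig import env, optics
import cv2, numpy as np
s=env.observe(); print(s['time_s'],s['position'],s['tool_rot'],s['grip_width'],s['ft_force'])
for n in ['scene','top']:
    im=optics.get_image(n)[:,:,::-1]; cv2.imwrite(f'pics/{n}0.png',cv2.resize(im,(800,600),interpolation=cv2.INTER_CUBIC)); cv2.imwrite(f'pics/{n}0raw.png',im)
    c=optics.calibration(n); print(n,c['fov_y'],c['cx'],c['cy'],np.round(c['T'],4).tolist())
E
```

```text
0.0 [ 0.18379177 -0.51806134  0.23071179] [[ 9.42480547e-01  3.34260964e-01 -1.63015504e-04]
 [ 3.34260838e-01 -9.42479485e-01  1.45367326e-03]
 [ 3.32267455e-04 -1.42454846e-03 -9.99998930e-01]] 0.08527336512189301 [ 0.28797265 -0.71678827 -0.44869701]
scene 53.91405301389195 254.05692151677806 185.78375732989662 [[-0.4219, -0.4893, 0.7633, -0.1673], [-0.9066, 0.2188, -0.3608, 0.3505], [0.0095, -0.8442, -0.5359, 0.5584], [0.0, 0.0, 0.0, 1.0]]
top 44.26861131798023 255.98139134124023 182.7063324699628 [[-0.0025, -0.9927, 0.1203, 0.3707], [-0.9998, -0.0001, -0.0219, 0.0675], [0.0218, -0.1203, -0.9925, 1.2133], [0.0, 0.0, 0.0, 1.0]]
```

View pics/top0.png

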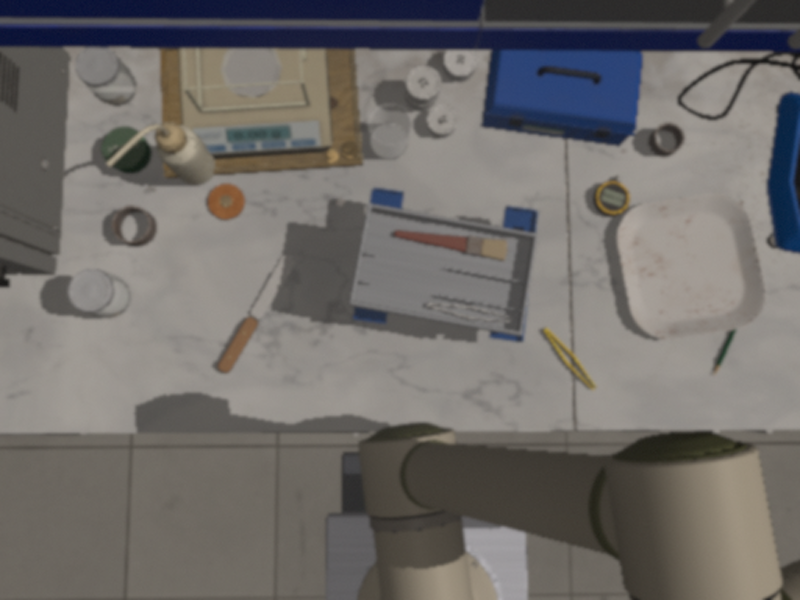

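View pics/scene0.png

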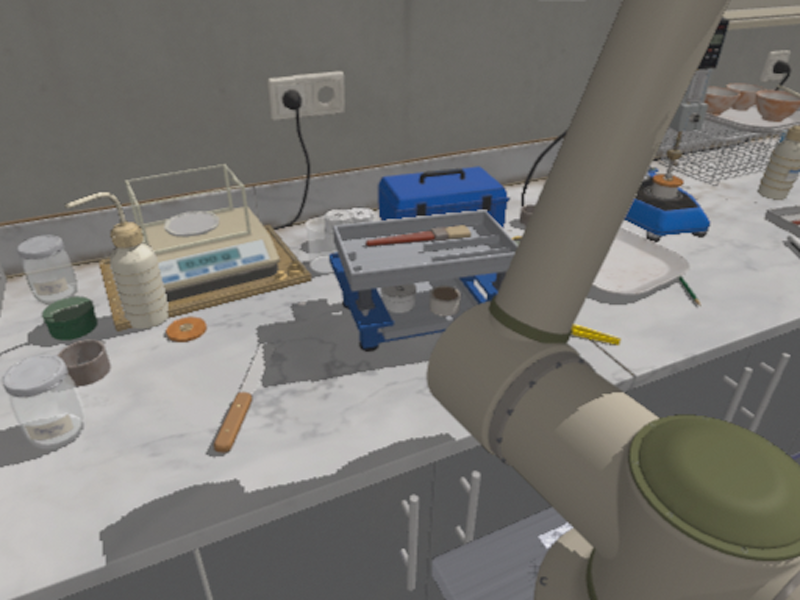

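```bash
cat > h.py <<'E'
import numpy as np, cv2
from rig import env, optics
def ray(n,uv,c=None):
    c=c or optics.calibration(n); f=192/np.tan(np.radians(c['fov_y']/2))
    T=np.array(c['T']); d=np.array([(uv[0]-c['cx'])/f,(uv[1]-c['cy'])/f,1.])
    if n=='wrist':
        r=np.hypot(d[0],d[1]); d=np.array([d[0]/r*np.sin(r),d[1]/r*np.sin(r),np.cos(r)]) if r>1e-9 else np.array([0,0,1.])
    return T[:3,3],T[:3,:3]@d
def pt(n,uv,z,c=None):
    o,d=ray(n,uv,c); return o+d*(z-o[2])/d[2]
def proj(n,P,c=None):
    c=c or optics.calibration(n); f=192/np.tan(np.radians(c['fov_y']/2)); T=np.array(c['T'])
    p=T[:3,:3].T@(np.array(P)-T[:3,3])
    if n=='wrist':
        r=np.hypot(p[0],p[1]); th=np.arctan2(r,p[2]); return np.array([c['cx']+f*th*p[0]/r,c['cy']+f*th*p[1]/r])
    return np.array([c['cx']+f*p[0]/p[2],c['cy']+f*p[1]/p[2]])
def crop(im,u0,v0,u1,v1,k,name):
    cv2.imwrite(f'pics/{name}.png',cv2.resize(im[v0:v1,u0:u1],None,fx=k,fy=k,interpolation=cv2.INTER_CUBIC))
E
python3 - <<'E'
from h import *
im=cv2.imread('pics/top0raw.png')
a=cv2.resize(im[115:222,218:351],None,fx=5.6,fy=5.6,interpolation=cv2.INTER_CUBIC)  # tray
cv2.imwrite('pics/traycrop.png',a)
b=cv2.resize(im[155:245,130:190],None,fx=6,fy=6,interpolation=cv2.INTER_CUBIC)
cv2.imwrite('pics/spcrop.png',b); print(a.shape,b.shape)
E
```

```text
(599, 745, 3) (540, 360, 3)
```

View pics/traycrop.png

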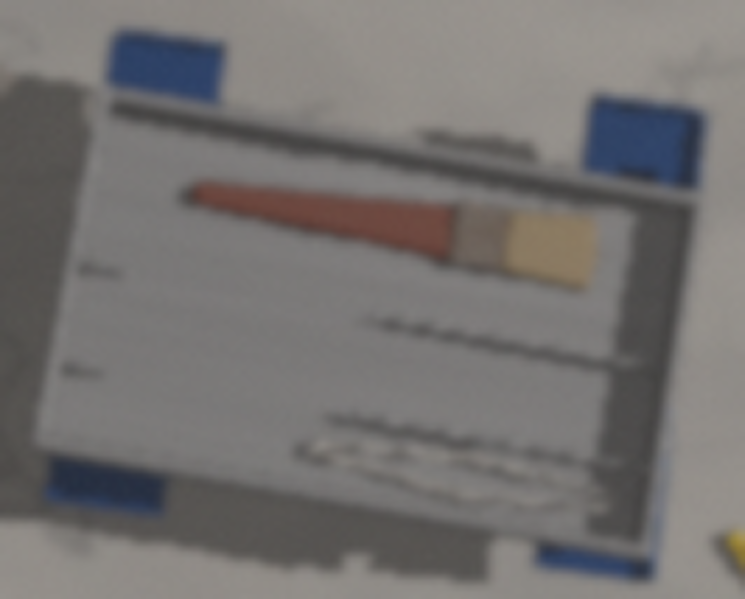

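View pics/spcrop.png

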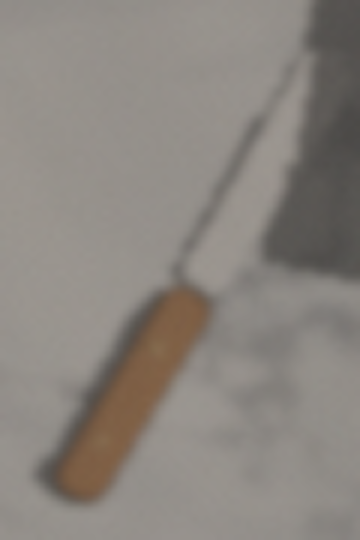

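```bash
python3 - <<'E'
from h import *
c=optics.calibration('top')
def q(p,z): return pt('top',(218+(p[0]-2.3)/5.6,115+(p[1]-2.3)/5.6),z,c)
def s(p,z): return pt('top',(130+(p[0]-2.5)/6,155+(p[1]-2.5)/6),z,c)
def fit(L,P):
    L=np.array(L,float);P=np.array(P)[:,:2]; a,b=L.mean(0),P.mean(0)
    A,B=L-a,P-b; th=np.arctan2((A[:,0]*B[:,1]-A[:,1]*B[:,0]).sum(),(A*B).sum())
    R=np.array([[np.cos(th),-np.sin(th)],[np.sin(th),np.cos(th)]]); t=b-R@a
    return t,np.degrees(th),R,(L@R.T+t-P)
T=fit([(.075,.126),(.075,-.126),(-.075,.126),(-.075,-.126)],[q(p,.156) for p in [(97,92),(700,200),(36,450),(648,549)]])
# frame far corners z=.083 lip, near corners z=.075
F=fit([(.095,.129),(.095,-.129),(-.111,.129),(-.111,-.129)],[q(p,z) for p,z in [((112,28),.083),((707,107),.083),((45,503),.079),((652,578),.079)]])
for n,X in (('tray',T),('frame',F)): print(n,X[0],X[1],'\n',np.round(X[3]*1000,1))
print('tray in frame',F[2].T@(T[0]-F[0]),T[1]-F[1])
e=s((80,500),.007); j=s((188,288),.008); tip=s((305,45),.007)
hl=s((60,470),.008),s((108,490),.008)
print('sp',e,j,tip,np.linalg.norm(e-j),np.linalg.norm(e-tip), np.degrees(np.arctan2(*(e-j)[[1,0]])))
E
```

```text
tray [ 0.52337676 -0.01889579] -9.686151583271137 
 [[ 0.7  0.7]
 [ 2.7 -1.7]
 [-0.5  1.9]
 [-2.9 -0.9]]
frame [ 0.55067124 -0.03004735] -7.507696064256138 
 [[-1.8 -1.8]
 [-0.8  3.1]
 [ 1.9 -3.2]
 [ 0.7  1.9]]
tray in frame [-0.02851755  0.00748968] -2.1784555190149986
sp [0.37640326 0.32683616 0.007     ] [0.46573018 0.2833116  0.008     ] [0.57046884 0.23565908 0.007     ] 0.09937145004270177 0.21441713336419205 154.0223303963965
```

The frame and tray corners fit to about 3 mm. The tray is about 28 mm short, 7.5 mm off to +y and turned -2.2°. The spatula's handle end is at (0.376, 0.327), pointing at 154°. I'll grip the tray's front wall in the finger gap, so I turn the tool first.

```bash
cat >> h.py <<'E'
def go(P,yaw=None):
    s=env.observe(); R=np.array(s['tool_rot']); p=np.array(s['position'])
    cy=np.degrees(np.arctan2(R[1,1],R[0,1])); print('t',round(s['time_s'],2),'pos',np.round(p,4),'yaw_y',round(cy,2),'w',round(s['grip_width'],4))
    print('units',np.round(R.T@(np.array(P)-p)/.04,3), 'roll units',None if yaw is None else round(-(yaw-cy)/5,3))
E
python3 -m jog '[{"roll":-1},{"roll":-1},{"roll":-1},{"roll":-1},{"roll":-1},{"roll":-1},{"roll":-1},{"roll":-1},{"roll":-1},{"roll":-1},{"roll":-1},{"roll":-1}]' 0.2
python3 -c "
from h import *
go([.4597,.0477,.215],-9.7)"
```

```text
t 0.1 pos [ 0.1838 -0.5181  0.2308] yaw_y -70.48 w 0.0854
units [ 11.228 -11.026   0.412] roll units -12.155invalid input
```

```bash

python3 -m jog '[{"linear":[0,0,0],"roll":-1},{"linear":[0,0,0],"roll":-1},{"linear":[0,0,0],"roll":-1},{"linear":[0,0,0],"roll":-1},{"linear":[0,0,0],"roll":-1},{"linear":[0,0,0],"roll":-1},{"linear":[0,0,0],"roll":-1},{"linear":[0,0,0],"roll":-1},{"linear":[0,0,0],"roll":-1},{"linear":[0,0,0],"roll":-1},{"linear":[0,0,0],"roll":-1},{"linear":[0,0,0],"roll":-1}]' 0.2
python3 -c "
from h import *
go([.4597,.0477,.215],-9.7)"
```

```text
time_s: 1.1
position: [0.1838, -0.5182, 0.2309]
tool_rot: [[0.178, 0.984, -0.0], [0.984, -0.178, 0.001], [0.001, -0.0, -1.0]]
ft_force: [-0.3, 0.9, 0.4]
grip_width: 0.0512
gripper_force: 0.0
t 1.1 pos [ 0.1838 -0.5182  0.2309] yaw_y -10.23 w 0.0512
units [15.146  4.276  0.411] roll units -0.105
```

```bash

python3 -m jog '[{"linear":[0.8,0.24,0],"roll":-0.1},{"linear":[0.8,0.24,0],"roll":0},{"linear":[0.8,0.24,0],"roll":0},{"linear":[0.8,0.24,0],"roll":0},{"linear":[0.8,0.24,0],"roll":0},{"linear":[0.8,0.24,0],"roll":0},{"linear":[0.8,0.24,0],"roll":0},{"linear":[0.8,0.24,0],"roll":0},{"linear":[0.8,0.24,0],"roll":0},{"linear":[0.8,0.24,0],"roll":0},{"linear":[0.8,0.24,0],"roll":0},{"linear":[0.8,0.24,0],"roll":0}]' >/dev/null
python3 -c "
from h import *
go([.4597,.0477,.215],-9.7)"
```

```text
t 2.1 pos [ 0.3643 -0.1586  0.2312] yaw_y -9.99 w 0.0511
units [5.493 1.454 0.406] roll units -0.058
```

```bash

python3 -m jog '[{"linear":[0.8,0.2,0.05],"roll":-0.05},{"linear":[0.8,0.2,0.05],"roll":0},{"linear":[0.8,0.2,0.05],"roll":0},{"linear":[0.8,0.2,0.05],"roll":0},{"linear":[0.8,0.2,0.05],"roll":0},{"linear":[0.8,0.2,0.05],"roll":0},{"linear":[0.6,0.2,0.05],"roll":0},{"linear":[0,0,0],"roll":0},{"linear":[0,0,0],"roll":0}]' >/dev/null
python3 - <<'E'
from h import *
go([.4597,.0477,.215],-9.7)
c=optics.calibration('wrist'); print(c)
im=optics.get_image('wrist')[:,:,::-1]; cv2.imwrite('pics/w1raw.png',im); cv2.imwrite('pics/w1.png',cv2.resize(im,(800,600),interpolation=cv2.INTER_CUBIC))
c=optics.calibration('wrist')
th=np.radians(-9.69);R=np.array([[np.cos(th),-np.sin(th)],[np.sin(th),np.cos(th)]])
for l in [(.075,.126),(.075,-.126),(-.075,.126),(-.075,-.126)]:
    p=R@np.array(l)+[.5234,-.0189]; print(l,np.round(proj('wrist',[*p,.156],c)/.64))
E
```

```text
t 2.85 pos [0.4558 0.044  0.2168] yaw_y -9.58 w 0.051
units [0.108 0.081 0.046] roll units 0.024
{'fov_y': 65.70646984690485, 'cx': 253.67244356690702, 'cy': 195.04549225389079, 'T': array([[ 0.98609747, -0.15802417, -0.05138241,  0.46928319],
       [-0.16616405, -0.93986813, -0.29839135,  0.12048961],
       [-0.00113965,  0.30278087, -0.95305952,  0.3599508 ],
       [ 0.        ,  0.        ,  0.        ,  1.        ]])}
(0.075, 0.126) [698. 185.]
(0.075, -0.126) [611. 559.]
(-0.075, 0.126) [401. 165.]
(-0.075, -0.126) [399. 577.]
```

View pics/w1.png

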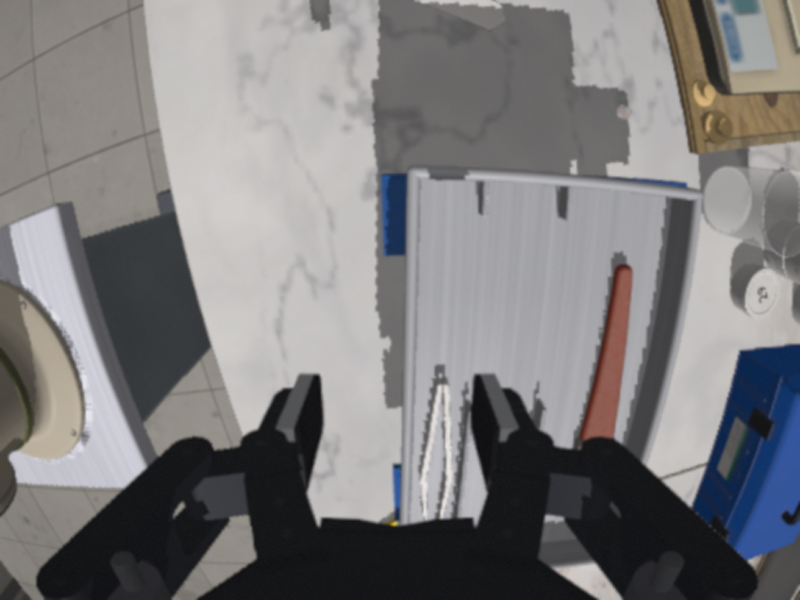

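```bash
python3 - <<'E'
from h import *
c=optics.calibration('wrist')
g=lambda u,v,z: pt('wrist',(u*.64,v*.64),z,c)
a=g(408,170,.156);b=g(703,188,.156);m=g(403,400,.156)
print('NL',a,'FL',b,'len',np.linalg.norm(a-b),'yaw',np.degrees(np.arctan2(*(b-a)[[1,0]])),'front edge yaw',np.degrees(np.arctan2(*(a-m)[[1,0]]))-90)
th=np.radians(-9.69);R=np.array([[np.cos(th),-np.sin(th)],[np.sin(th),np.cos(th)]])
print('tray org',((a+b)[:2]/2-R@[0,.126]))
O=(a+b)[:2]/2-R@[0,.126]
for n,p,z in (('tweez',(438,372),.135),('brushtip',(623,262),.14),('div',(480,212),.145),('div2',(562,215),.145)):
    print(n,R.T@(g(*p,z)[:2]-O))
f=g(382,175,.081); print('frame NL',f, 'far-left hidden', g(687,182,.083))
s=env.observe()['position']; print(proj('wrist',[s[0],s[1],s[2]],c)/.64)
E
```

```text
NL [0.47335985 0.11533388 0.156     ] FL [0.62196403 0.09101534 0.156     ] len 0.15058085499537766 yaw -9.293870177626234 front edge yaw -10.536608263886293
tray org [ 0.52645395 -0.02102773]
tweez [-0.05786242  0.0195557 ]
brushtip [0.03876875 0.08279876]
div [-0.04123291  0.10623299]
div2 [-0.00035515  0.10624906]
frame NL [0.45919438 0.1133644  0.081     ] far-left hidden [0.66246102 0.08586453 0.083     ]
[395.08581513 392.86753401]
```

```bash

python3 -c "
from h import *
go([.461,.0436,.142],-9.7)"
python3 -m jog '[{"linear":[-0.02,0.12,0.3],"roll":0.02},{"linear":[0,0,0.4],"roll":0},{"linear":[0,0,0.4],"roll":0},{"linear":[0,0,0.4],"roll":0},{"linear":[0,0,0.3],"roll":0},{"linear":[0,0,0.05],"roll":0},{"linear":[0,0,0],"roll":0},{"linear":[0,0,0],"roll":0}]' 
python3 -c "
from h import *
go([.461,.0436,.142],-9.7)"
```

```text
t 2.9 pos [0.4556 0.0432 0.217 ] yaw_y -9.67 w 0.051
units [0.033 0.134 1.875] roll units 0.007
time_s: 3.57
position: [0.4607, 0.0409, 0.144]
tool_rot: [[0.172, 0.985, 0.001], [0.985, -0.172, -0.0], [-0.0, 0.001, -1.0]]
ft_force: [0.4, -0.5, -0.4]
grip_width: 0.051
gripper_force: 0.0
t 3.57 pos [0.4607 0.0409 0.144 ] yaw_y -9.88 w 0.051
units [ 0.068 -0.003  0.05 ] roll units -0.036
```

No contact yet. Closing gently.

```bash

python3 -m jog '[{"linear":[0.05,0,0.04],"roll":-0.03},{"linear":[0,0,0],"roll":0},{"linear":[0,0,0],"roll":0},{"linear":[0,0,0],"roll":0},{"linear":[0,0,0],"roll":0},{"linear":[0,0,0],"roll":0},{"linear":[0,0,0],"roll":0},{"linear":[0,0,0],"roll":0}]' -1 25
python3 -c "
from h import *
go([.461,.0436,.142],-9.7)"
```

```text
time_s: 4.23
position: [0.4608, 0.0435, 0.142]
tool_rot: [[0.168, 0.986, 0.0], [0.986, -0.168, 0.0], [0.0, 0.0, -1.0]]
ft_force: [-1.1, 0.0, 5.7]
grip_width: 0.0034
gripper_force: 27.6
t 4.23 pos [0.4608 0.0435 0.142 ] yaw_y -9.68 w 0.0034
units [0.003 0.004 0.001] roll units 0.004
```

```bash

python3 -m jog '[{"linear":[0,0.05,0],"roll":-0.11},{"linear":[-0.025,0.05,0],"roll":-0.11},{"linear":[-0.04,0.05,0],"roll":-0.11},{"linear":[-0.04,0.05,0],"roll":-0.11},{"linear":[-0.04,0.05,0],"roll":0},{"linear":[-0.04,0.05,0],"roll":0},{"linear":[-0.04,0.05,0],"roll":0},{"linear":[0,0,0],"roll":0},{"linear":[0,0,0],"roll":0}]'
python3 -m jog '[{"linear":[0,0,0],"roll":0},{"linear":[0,0,0],"roll":0},{"linear":[0,0,0],"roll":0},{"linear":[0,0,-0.5],"roll":0},{"linear":[0,0,-0.7],"roll":0},{"linear":[0,0,-0.7],"roll":0},{"linear":[0,0,0],"roll":0},{"linear":[0,0,0],"roll":0}]' -0.3 25
python3 - <<'E'
from h import *
go([.461,.0436,.142],-7.5)
im=optics.get_image('wrist')[:,:,::-1]; cv2.imwrite('pics/w2raw.png',im); cv2.imwrite('pics/w2.png',cv2.resize(im[60:320,200:490],(780,700),interpolation=cv2.INTER_CUBIC)[:600])
t=optics.get_image('top')[:,:,::-1]; cv2.imwrite('pics/t2raw.png',t);cv2.imwrite('pics/t2.png',cv2.resize(t[115:222,218:351],None,fx=5.6,fy=5.6,interpolation=cv2.INTER_CUBIC))
E
```

```text
time_s: 4.98
position: [0.4722, 0.0336, 0.142]
tool_rot: [[0.13, 0.991, -0.003], [0.991, -0.13, 0.002], [0.002, -0.003, -1.0]]
ft_force: [-7.2, 4.4, 10.0]
grip_width: 0.0034
gripper_force: 29.9
time_s: 5.65
position: [0.474, 0.0324, 0.2186]
tool_rot: [[0.13, 0.992, 0.003], [0.992, -0.13, -0.001], [-0.0, 0.003, -1.0]]
ft_force: [-0.5, 0.3, -0.6]
grip_width: 0.0297
gripper_force: 0.0
t 5.65 pos [0.474  0.0324 0.2186] yaw_y -7.47 w 0.0297
units [ 0.235 -0.364  1.915] roll units 0.006
```

View pics/w2.png

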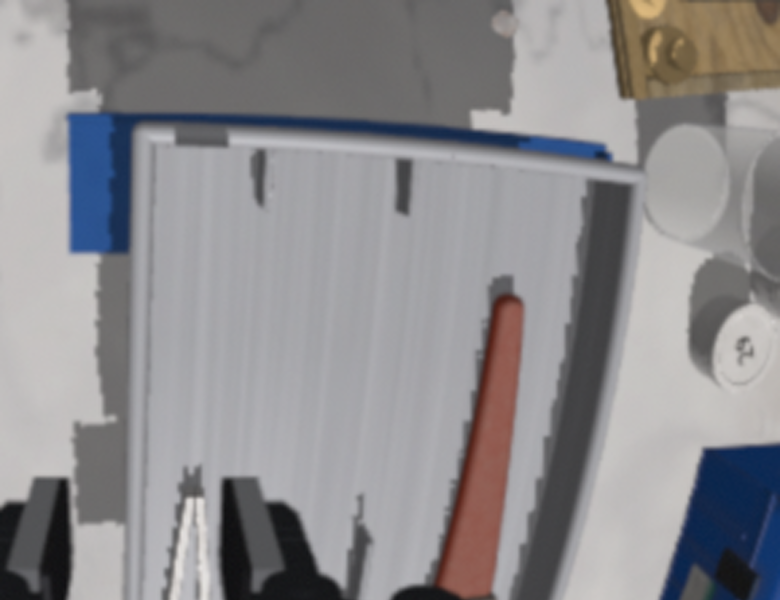

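```bash
cat > m.py <<'E'
from h import *
def meas(a,b,f,ff,zt,sc=780/290,o=(200,60)):
    c=optics.calibration('wrist')
    g=lambda p,z: pt('wrist',(o[0]+p[0]/sc,o[1]+p[1]/sc),z,c)[:2]
    a,b=g(a,zt),g(b,zt); f,ff=g(f,.081),g(ff,.083)
    yw=lambda u,v: np.degrees(np.arctan2(*(v-u)[::-1]))
    print('tray',a,b,np.linalg.norm(a-b),yw(a,b),'frame',f,ff,np.linalg.norm(f-ff),yw(f,ff))
    th=np.radians(-7.5);R=np.array([[np.cos(th),-np.sin(th)],[np.sin(th),np.cos(th)]])
    print('rel corner: near',R.T@(a-f),'home (.036,-.003)','far', R.T@(b-ff),'home (-.020,-.003)')
E
python3 - <<'E'
from m import *
meas((133,128),(643,172),(70,115),(607,150),.156)
E
```

```text
tray [0.48031654 0.10719972] [0.62591938 0.08424391] 0.14740135195648402 -8.959530309459879 frame [0.45815404 0.11391539] [0.65928189 0.08451242] 0.20326570286666448 -8.317178003029998
rel corner: near [ 0.02284946 -0.00376542] home (.036,-.003) far [-0.03304203 -0.0046209 ] home (-.020,-.003)
```

View pics/t2.png

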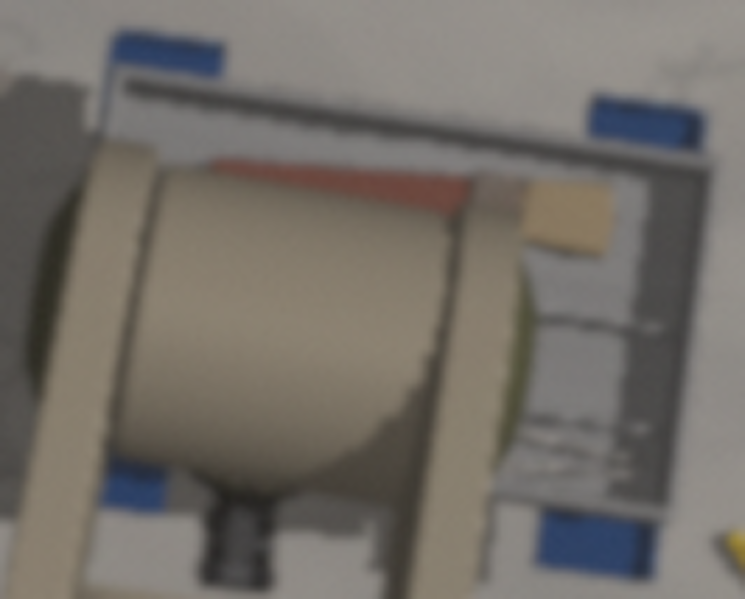

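```bash
python3 - <<'E'
from h import *
c=optics.calibration('top')
q=lambda p,z: pt('top',(218+(p[0]-2.3)/5.6,115+(p[1]-2.3)/5.6),z,c)[:2]
P=[q(p,.156) for p in [(110,66),(714,157),(666,520)]]
L=np.array([(.075,.126),(.075,-.126),(-.075,-.126)])
from scipy.optimize import least_squares
def f(v):
    R=np.array([[np.cos(v[2]),-np.sin(v[2])],[np.sin(v[2]),np.cos(v[2])]]); return ((L@R.T+v[:2])-P).ravel()
r=least_squares(f,[.55,-.03,-.13]); th=np.radians(-7.5);R=np.array([[np.cos(th),-np.sin(th)],[np.sin(th),np.cos(th)]])
print(r.x,np.degrees(r.x[2]),np.round(r.fun*1e3,1),'rel',R.T@(r.x[:2]-[.55067,-.03005]))
E
```

```text
[ 0.53597671 -0.02486031 -0.15381678] -8.813052245698003 [ 0.7  1.5 -0.5 -0.7 -0.2 -0.8] rel [-0.01524497  0.00322743]
```

```bash

python3 -m jog '[{"linear":[0,0,0.6],"roll":0},{"linear":[0,0,0.7],"roll":0},{"linear":[0,0,0.5],"roll":0},{"linear":[0,0,0.12],"roll":0},{"linear":[0,0,0],"roll":0},{"linear":[0,0,0],"roll":0}]' 
python3 -m jog '[{"linear":[0,0,0],"roll":0},{"linear":[0,0,0],"roll":0},{"linear":[0,0,0],"roll":0},{"linear":[0,0,0],"roll":0},{"linear":[0,0,0],"roll":0},{"linear":[-0.03,0.05,0],"roll":-0.1},{"linear":[-0.03,0.05,0],"roll":-0.1},{"linear":[0,0.05,0],"roll":-0.05},{"linear":[0,0.05,0],"roll":0},{"linear":[0,0,0],"roll":0},{"linear":[0,0,0],"roll":0}]' -1 40
python3 -m jog '[{"linear":[0,0,0],"roll":0},{"linear":[0,0,0],"roll":0},{"linear":[0,0,0],"roll":0}]' -0.82 25
python3 -c "
from h import *
go([.461,.0436,.142],-7.5)"
```

```text
time_s: 6.25
position: [0.4737, 0.0325, 0.1412]
tool_rot: [[0.13, 0.992, -0.0], [0.992, -0.13, -0.0], [-0.0, -0.0, -1.0]]
ft_force: [-0.2, -0.3, 0.9]
grip_width: 0.0299
gripper_force: 0.0
time_s: 7.17
position: [0.4815, 0.029, 0.1407]
tool_rot: [[0.109, 0.994, 0.001], [0.994, -0.109, -0.0], [-0.0, 0.001, -1.0]]
ft_force: [3.8, -2.1, -5.8]
grip_width: 0.0028
gripper_force: 39.4
time_s: 7.42
position: [0.4811, 0.0293, 0.1412]
tool_rot: [[0.108, 0.994, 0.0], [0.994, -0.108, -0.0], [-0.0, 0.0, -1.0]]
ft_force: [-0.3, -0.2, 0.3]
grip_width: 0.0075
gripper_force: 0.0
t 7.42 pos [0.4811 0.0293 0.1412] yaw_y -6.2 w 0.0075
units [ 0.301 -0.537 -0.021] roll units 0.26
```

```bash

python3 -m jog '[{"linear":[0,0,-0.5],"roll":0},{"linear":[0,0,-0.7],"roll":0},{"linear":[0,0,-0.7],"roll":0.25},{"linear":[0,-0.5,0],"roll":0},{"linear":[0,-0.5,0],"roll":0},{"linear":[0,0,0],"roll":0},{"linear":[0,0,0],"roll":0}]' 
python3 - <<'E'
from h import *
go([.461,.0436,.142],-7.5)
im=optics.get_image('wrist')[:,:,::-1]; cv2.imwrite('pics/w3raw.png',im); cv2.imwrite('pics/w3.png',cv2.resize(im[60:260,230:490],(780,600),interpolation=cv2.INTER_CUBIC))
E
```

```text
time_s: 8.0
position: [0.441, 0.0347, 0.2174]
tool_rot: [[0.13, 0.992, 0.001], [0.992, -0.13, -0.0], [-0.0, 0.001, -1.0]]
ft_force: [0.1, -0.0, 0.3]
grip_width: 0.008
gripper_force: 0.0
t 8.0 pos [0.441  0.0347 0.2174] yaw_y -7.46 w 0.008
units [0.287 0.465 1.886] roll units 0.009
```

View pics/w3.png

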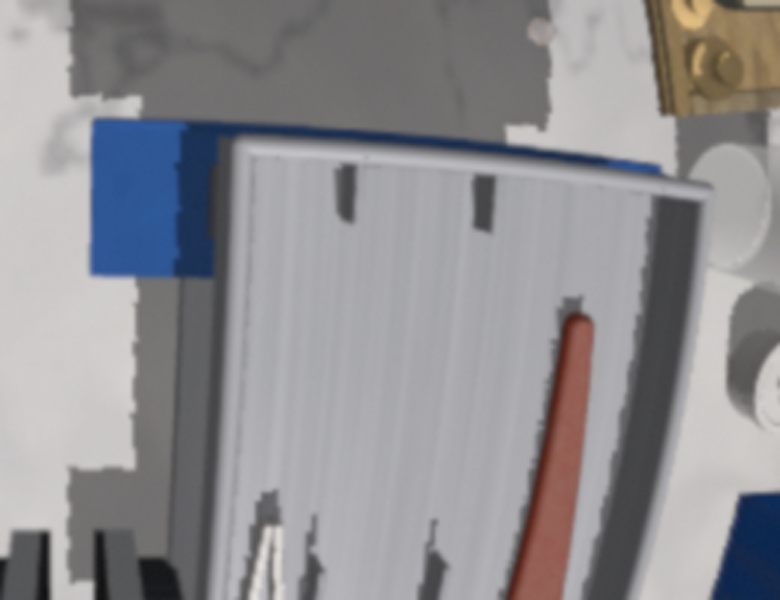

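```bash
python3 - <<'E'
from m import *
for z in (.156,.140): meas((234,138),(713,189),(92,120),(660,168),z,3,(230,60))
E
```

```text
tray [0.48893444 0.10562319] [0.62649699 0.08585145] 0.1389761649511711 -8.179057334161632 frame [0.45910346 0.11393654] [0.66206261 0.08513875] 0.2049920232891373 -8.075768762528117
rel corner: near [ 0.03066089 -0.00434851] home (.036,-.003) far [-0.03535438 -0.00393564] home (-.020,-.003)
tray [0.49182687 0.10516952] [0.64015866 0.08384992] 0.1498560802068015 -8.179057334161628 frame [0.45910346 0.11393654] [0.66206261 0.08513875] 0.2049920232891373 -8.075768762528117
rel corner: near [ 0.03358778 -0.00442076] home (.036,-.003) far [-0.02154833 -0.00413684] home (-.020,-.003)
```

The tray dropped: its edge measures 149.9 mm only at rim height 0.140. I'll verify that from the top view while moving to the spatula.

```bash

python3 -m jog '[{"linear":[0.7,-0.1,0],"roll":0},{"linear":[0.7,-0.1,0],"roll":0},{"linear":[0.7,-0.1,0],"roll":0},{"linear":[0.7,-0.1,0],"roll":0},{"linear":[0.7,-0.1,0],"roll":0},{"linear":[0.7,-0.1,0],"roll":0},{"linear":[0.7,-0.1,0],"roll":0},{"linear":[0.7,-0.1,0],"roll":0},{"linear":[0.7,-0.1,0],"roll":0},{"linear":[0,0,0],"roll":-1},{"linear":[0,0,0],"roll":-1}]' 0.2 >/dev/null
python3 -m jog '[{"linear":[0,0,0],"roll":-1},{"linear":[0,0,0],"roll":-1},{"linear":[0,0,0],"roll":-1},{"linear":[0,0,0],"roll":-1},{"linear":[0,0,0],"roll":-1},{"linear":[0,0,0],"roll":-1},{"linear":[0,0,0],"roll":-1},{"linear":[0,0,0],"roll":-1},{"linear":[0,0,0],"roll":-1},{"linear":[0,0,0],"roll":-1},{"linear":[0,0,0],"roll":-1},{"linear":[0,0,0],"roll":-1}]' >/dev/null
python3 -m jog '[{"linear":[0,0,0],"roll":-0.4},{"linear":[0,0,0],"roll":0},{"linear":[0,0,0],"roll":0}]'
python3 - <<'E'
from h import *
go([.435,.298,.13],64.5)
im=optics.get_image('wrist')[:,:,::-1]; t=optics.get_image('top')[:,:,::-1]
a=cv2.resize(im,(512,384)); b=cv2.resize(t[110:225,213:356],None,fx=4,fy=4,interpolation=cv2.INTER_CUBIC)
cv2.imwrite('pics/w4raw.png',im);cv2.imwrite('pics/t4raw.png',t)
cv2.imwrite('pics/w4.png',cv2.resize(im,(800,600),interpolation=cv2.INTER_CUBIC))
cv2.imwrite('pics/t4.png',cv2.resize(t[115:222,218:351],None,fx=5.6,fy=5.6,interpolation=cv2.INTER_CUBIC))
E
```

```text
time_s: 10.22
position: [0.4389, 0.2892, 0.2166]
tool_rot: [[-0.902, 0.431, -0.0], [0.431, 0.902, -0.0], [0.0, -0.0, -1.0]]
ft_force: [0.8, 1.0, 0.3]
grip_width: 0.051
gripper_force: 0.0
t 10.22 pos [0.4389 0.2892 0.2166] yaw_y 64.45 w 0.051
units [0.184 0.157 2.166] roll units -0.01
```

View pics/w4.png

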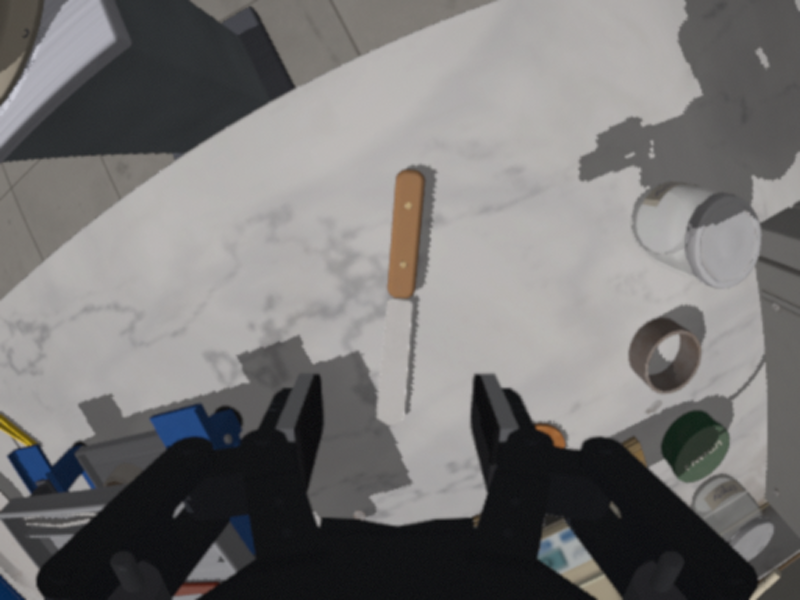

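View pics/t4.png

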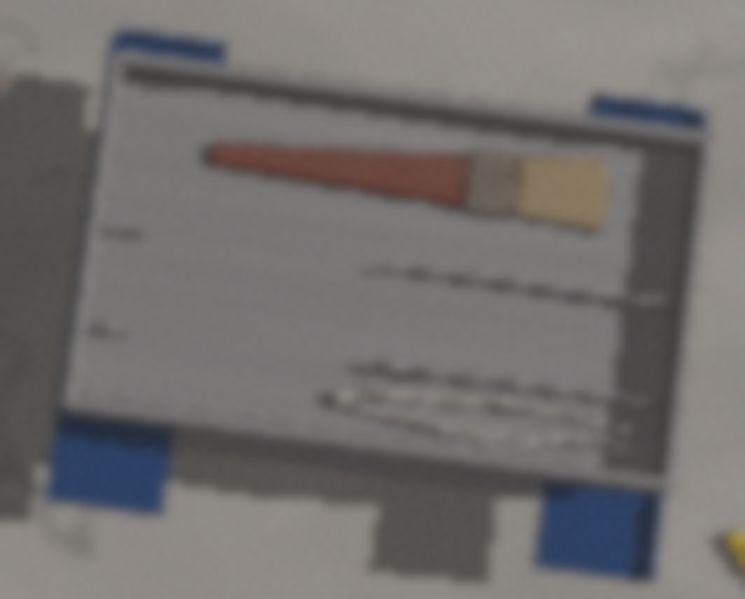

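```bash
python3 - <<'E'
from h import *
from scipy.optimize import least_squares
c=optics.calibration('top')
q=lambda p,z: pt('top',(218+(p[0]-2.3)/5.6,115+(p[1]-2.3)/5.6),z,c)[:2]
rot=lambda t:np.array([[np.cos(t),-np.sin(t)],[np.sin(t),np.cos(t)]])
def fit(L,P):
    L=np.array(L);r=least_squares(lambda v:((L@rot(v[2]).T+v[:2])-P).ravel(),[.55,-.03,-.13]); print(r.x,np.degrees(r.x[2]),np.round(r.fun*1e3,1)); return r.x
C=[(.075,.126),(.075,-.126),(-.075,.126),(-.075,-.126)]
px=[(110,55),(705,137),(64,412),(663,490)]
t=fit(C,[q(p,.140) for p in px]); t2=fit(C,[q(p,.156) for p in px])
print('rel frame',rot(np.radians(-7.5)).T@(t[:2]-[.55067,-.03005]))
w=optics.calibration('wrist'); g=lambda p,z: pt('wrist',(p[0]*.64,p[1]*.64),z,w)
e=g((410,170),.010);h=g((400,298),.010);tip=g((393,421),.007)
el,er=g((392,235),.012),g((424,238),.012)
print('sp',e,h,tip,np.linalg.norm(e-h),np.linalg.norm(e-tip),'w',np.linalg.norm(el-er),(el+er)/2)
for a,b in ((e,h),(e,tip)): print(np.degrees(np.arctan2(*(a-b)[[1,0]])))
E
```

```text
[ 0.54616999 -0.02672836 -0.13340543] -7.643568220851552 [ 0.   1.2  0.6 -1.5  0.4  2.7 -1.  -2.4]
[ 0.54355421 -0.02532439 -0.13340537] -7.643564619365029 [ 1.4  2.9  1.5 -3.5 -0.5  4.7 -2.4 -4.1]
rel frame [-0.00489508  0.00270585]
sp [0.37911211 0.32915141 0.01      ] [0.46572962 0.27973363 0.01      ] [0.56659492 0.22509698 0.007     ] 0.09972316918311118 0.21444377124071168 w 0.02432606055348952 [0.42388401 0.30631466 0.012     ]
150.29399942518722
150.969384072523
```

```bash

python3 -c "
from h import *
go([.4348,.2968,.05],61)"
python3 -m jog '[{"linear":[0.1,0.1,0.6],"roll":0.35},{"linear":[0.05,0.05,0.8],"roll":0.35},{"linear":[0,0,0.8],"roll":0},{"linear":[0,0,0.8],"roll":0},{"linear":[0,0,0.8],"roll":0},{"linear":[0,0,0.3],"roll":0},{"linear":[0,0,0],"roll":0},{"linear":[0,0,0],"roll":0}]'
python3 -c "
from h import *
go([.4348,.2968,.004],61)"
```

```text
t 10.32 pos [0.4387 0.2891 0.2167] yaw_y 64.46 w 0.0515
units [0.171 0.132 4.168] roll units 0.692
time_s: 10.98
position: [0.4359, 0.2971, 0.0529]
tool_rot: [[-0.875, 0.485, -0.0], [0.485, 0.875, -0.0], [0.0, -0.0, -1.0]]
ft_force: [0.4, -1.0, 0.0]
grip_width: 0.0514
gripper_force: 0.0
t 10.98 pos [0.4359 0.2971 0.0529] yaw_y 60.99 w 0.0514
units [ 0.021 -0.021  1.223] roll units -0.001
```

```bash

python3 -m jog '[{"linear":[0,0,0.5],"roll":0},{"linear":[0,0,0.5],"roll":0},{"linear":[0,0,0.2],"roll":0},{"linear":[0,0,0.02],"roll":0},{"linear":[0,0,0],"roll":0},{"linear":[0,0,0],"roll":0}]'
python3 -m jog '[{"linear":[0,0,0],"roll":0},{"linear":[0,0,0],"roll":0},{"linear":[0,0,0],"roll":0},{"linear":[0,0,0],"roll":0},{"linear":[0,0,0],"roll":0},{"linear":[0,0,0],"roll":0},{"linear":[0,0,0],"roll":0}]' -1 40
python3 -m jog '[{"linear":[0,0,-0.3],"roll":0},{"linear":[0,0,-0.5],"roll":0},{"linear":[0,0,-0.8],"roll":0},{"linear":[0,0,-0.8],"roll":0},{"linear":[0,0,-0.8],"roll":0},{"linear":[0,0,-0.8],"roll":0},{"linear":[0,0,-0.8],"roll":0},{"linear":[0,0,-0.2],"roll":0},{"linear":[0,0,0],"roll":0},{"linear":[0,0,0],"roll":0},{"linear":[0,0,0],"roll":0}]'
```

```text
time_s: 11.48
position: [0.4365, 0.2974, 0.0055]
tool_rot: [[-0.875, 0.484, 0.002], [0.484, 0.875, 0.001], [-0.002, 0.002, -1.0]]
ft_force: [-0.4, -0.1, -0.7]
grip_width: 0.0508
gripper_force: 0.0
time_s: 12.07
position: [0.4361, 0.2972, 0.0051]
tool_rot: [[-0.875, 0.484, 0.002], [0.484, 0.875, 0.001], [-0.001, 0.001, -1.0]]
ft_force: [-0.9, -0.0, 5.5]
grip_width: 0.0207
gripper_force: 39.6
time_s: 12.98
position: [0.435, 0.2967, 0.2024]
tool_rot: [[-0.875, 0.484, -0.003], [0.484, 0.875, -0.001], [0.002, -0.002, -1.0]]
ft_force: [0.3, -0.0, -1.0]
grip_width: 0.0206
gripper_force: 39.4
```

```bash
cat > sp.py <<'E'
from h import *
def sp(zoff):
    s=env.observe(); im=optics.get_image('wrist'); c=optics.calibration('wrist')
    hsv=cv2.cvtColor(im,cv2.COLOR_RGB2HSV)
    m=cv2.inRange(hsv,(8,110,110),(18,230,230))
    n,lab,st,cen=cv2.connectedComponentsWithStats(m); print([(st[k].tolist(),np.round(cen[k]).tolist()) for k in range(1,n) if st[k][4]>80])
    return s,im,c,n,lab,st
E
python3 - <<'E'
from sp import *
s,im,c,n,lab,st=sp(0)
R=np.array(s['tool_rot']);p=np.array(s['position'])
for k in range(1,n):
    if st[k][4]>300:
        ys,xs=np.where(lab==k); z=p[2]+.006
        for lo in (st[k][1],st[k][1]+20,st[k][1]+40,st[k][1]+st[k][3]-3):
            r=xs[np.abs(ys-lo)<1]; 
            if len(r): 
                L,M=pt('wrist',(r.min(),lo),z,c),pt('wrist',(r.max()+1,lo),z,c); print(lo,r.min(),r.max(),np.round(R.T@(L-p)*1e3,1),np.round(R.T@(M-p)*1e3,1))
E
```

```text
[([233, 131, 42, 79, 2070], [250.0, 159.0]), ([234, 262, 37, 44, 1219], [254.0, 287.0])]
131 243 261 [64.4 -4.5 -5.9] [64.4  4.2 -5.9]
151 233 274 [55.1 -9.3 -5.9] [55.1 10.3 -5.9]
171 233 268 [45.5 -9.4 -5.9] [45.5  7.6 -5.9]
207 234 234 [27.4 -9.3 -5.9] [27.4 -8.8 -5.9]
262 268 270 [-3.7  8.  -6. ] [-3.7  9.6 -6. ]
282 235 270 [-16.7  -9.9  -6. ] [-16.7   9.9  -6.1]
302 239 267 [-30.9  -8.   -6. ] [-30.9   8.6  -6.1]
303 240 266 [-31.7  -7.5  -6. ] [-31.6   8.1  -6.1]
```

```bash

python3 -m jog '[{"linear":[0,0,0],"roll":1},{"linear":[0,0,0],"roll":1},{"linear":[0,0,0],"roll":1},{"linear":[0,0,0],"roll":1},{"linear":[0,0,0],"roll":1},{"linear":[0,0,0],"roll":1},{"linear":[0,0,0],"roll":1},{"linear":[0,0,0],"roll":1},{"linear":[0,0,0],"roll":1},{"linear":[0,0,0],"roll":1},{"linear":[0,0,0],"roll":1},{"linear":[0,0,0],"roll":1}]' >/dev/null
python3 -m jog '[{"linear":[0,0,0],"roll":0.8},{"linear":[0,0,0],"roll":0.9},{"linear":[0,0,0],"roll":0},{"linear":[0,0,0],"roll":0}]' 
python3 -c "
from h import *
go([.5361,.0180,.2],-7.6)"
```

```text
time_s: 14.37
position: [0.4354, 0.2969, 0.2031]
tool_rot: [[0.128, 0.992, -0.002], [0.992, -0.128, -0.001], [-0.001, -0.002, -1.0]]
ft_force: [-0.0, -1.0, -0.6]
grip_width: 0.0207
gripper_force: 39.3
t 14.37 pos [0.4354 0.2969 0.2031] yaw_y -7.34 w 0.0207
units [-6.594  3.387  0.077] roll units 0.051
```

```bash

python3 -m jog '[{"linear":[-0.6,0.3,0],"roll":0.05},{"linear":[-0.7,0.35,0],"roll":0},{"linear":[-0.7,0.35,0],"roll":0},{"linear":[-0.7,0.35,0],"roll":0},{"linear":[-0.7,0.35,0],"roll":0},{"linear":[-0.7,0.35,0],"roll":0},{"linear":[-0.7,0.35,0],"roll":0},{"linear":[-0.7,0.35,0],"roll":0},{"linear":[-0.6,0.35,0],"roll":0},{"linear":[-0.4,0.24,0],"roll":0},{"linear":[0,0,0],"roll":0},{"linear":[0,0,0],"roll":0}]' >/dev/null
python3 - <<'E'
from h import *
go([.5361,.0180,.2],-7.6)
im=optics.get_image('wrist');c=optics.calibration('wrist'); cv2.imwrite('pics/w5raw.png',im[:,:,::-1])
# candidate rim corners check: predicted vs edges along left rim
th=np.radians(-7.6);R=np.array([[np.cos(th),-np.sin(th)],[np.sin(th),np.cos(th)]]);O=np.array([.548,-.0285])
# intensity profiles across dividers stubs (local y=.113, z .129) and rims (z=.140)
g=cv2.cvtColor(im,cv2.COLOR_RGB2GRAY).astype(np.float32)
def prof(pts,z):
    uv=np.array([proj('wrist',[*(R@np.array(l)+O),z],c) for l in pts],np.float32)
    return cv2.remap(g,uv[:,0:1].copy(),uv[:,1:2].copy(),cv2.INTER_LINEAR).ravel().astype(int)
xs=np.arange(-.090,-.0599,.0015); print('front y=.1',list(zip(np.round(xs*1e3,1),prof([(x,.1) for x in xs],.140))))
xs=np.arange(-.050,.0151,.0015); print('stub',list(zip(np.round(xs*1e3,1),prof([(x,.112) for x in xs],.129))))
ys=np.arange(.110,.140,.0015); print('left x=-.02',list(zip(np.round(ys*1e3,1),prof([(-.02,y) for y in ys],.140))))
E
```

```text
t 15.37 pos [0.5332 0.0209 0.2034] yaw_y -7.72 w 0.0209
units [-0.063  0.081  0.086] roll units -0.024
front y=.1 [(np.float64(-90.0), np.int64(190)), (np.float64(-88.5), np.int64(173)), (np.float64(-87.0), np.int64(101)), (np.float64(-85.5), np.int64(77)), (np.float64(-84.0), np.int64(77)), (np.float64(-82.5), np.int64(77)), (np.float64(-81.0), np.int64(76)), (np.float64(-79.5), np.int64(75)), (np.float64(-78.0), np.int64(76)), (np.float64(-76.5), np.int64(75)), (np.float64(-75.0), np.int64(94)), (np.float64(-73.5), np.int64(147)), (np.float64(-72.0), np.int64(165)), (np.float64(-70.5), np.int64(149)), (np.float64(-69.0), np.int64(105)), (np.float64(-67.5), np.int64(73)), (np.float64(-66.0), np.int64(81)), (np.float64(-64.5), np.int64(142)), (np.float64(-63.0), np.int64(165)), (np.float64(-61.5), np.int64(163)), (np.float64(-60.0), np.int64(163))]
stub [(np.float64(-50.0), np.int64(167)), (np.float64(-48.5), np.int64(165)), (np.float64(-47.0), np.int64(166)), (np.float64(-45.5), np.int64(166)), (np.float64(-44.0), np.int64(164)), (np.float64(-42.5), np.int64(165)), (np.float64(-41.0
[... 1368 characters left out ...]
oat64(111.5), np.int64(99)), (np.float64(113.0), np.int64(99)), (np.float64(114.5), np.int64(98)), (np.float64(116.0), np.int64(93)), (np.float64(117.5), np.int64(93)), (np.float64(119.0), np.int64(93)), (np.float64(120.5), np.int64(89)), (np.float64(122.0), np.int64(82)), (np.float64(123.5), np.int64(93)), (np.float64(125.0), np.int64(97)), (np.float64(126.5), np.int64(85)), (np.float64(128.0), np.int64(45)), (np.float64(129.5), np.int64(68)), (np.float64(131.0), np.int64(106)), (np.float64(132.5), np.int64(108)), (np.float64(134.0), np.int64(108)), (np.float64(135.5), np.int64(108)), (np.float64(137.0), np.int64(109)), (np.float64(138.5), np.int64(108)), (np.float64(140.0), np.int64(108))]
```

```bash

python3 -m jog '[{"linear":[-0.06,0.08,0],"roll":-0.02},{"linear":[0,0,0],"roll":0},{"linear":[0,0,0.3],"roll":0},{"linear":[0,0,0.4],"roll":0},{"linear":[0,0,0.4],"roll":0},{"linear":[0,0,0.4],"roll":0},{"linear":[0,0,0.2],"roll":0},{"linear":[0,0,0],"roll":0},{"linear":[0,0,0],"roll":0},{"linear":[0,0,0],"roll":0}]'
python3 -c "
from h import *
go([.5361,.0185,.1205],-7.6)"
```

```text
time_s: 16.25
position: [0.5366, 0.0188, 0.1371]
tool_rot: [[0.132, 0.991, 0.002], [0.991, -0.132, -0.0], [-0.0, 0.002, -1.0]]
ft_force: [0.1, 1.1, -0.8]
grip_width: 0.0205
gripper_force: 39.4
t 16.25 pos [0.5366 0.0188 0.1371] yaw_y -7.6 w 0.0205
units [-0.009 -0.012  0.415] roll units 0.0
```

```bash

python3 -m jog '[{"linear":[0,-0.01,0.1],"roll":0},{"linear":[0,0,0.1],"roll":0},{"linear":[0,0,0.1],"roll":0},{"linear":[0,0,0.08],"roll":0},{"linear":[0,0,0],"roll":0},{"linear":[0,0,0],"roll":0},{"linear":[0,0,0],"roll":0}]'
```

```text
time_s: 16.83
position: [0.5357, 0.0187, 0.1209]
tool_rot: [[0.133, 0.991, -0.0], [0.991, -0.133, -0.0], [-0.0, -0.0, -1.0]]
ft_force: [-0.2, 0.2, -0.7]
grip_width: 0.0208
gripper_force: 39.4
```

```bash

python3 -m jog '[{"linear":[0,0,0.02],"roll":0},{"linear":[0,0,0.02],"roll":0},{"linear":[0,0,0],"roll":0},{"linear":[0,0,0],"roll":0},{"linear":[0,0,0],"roll":0}]'
python3 -m jog '[{"linear":[0,0,0],"roll":0},{"linear":[0,0,0],"roll":0},{"linear":[0,0,0],"roll":0},{"linear":[0,0,0],"roll":0},{"linear":[0,0,0],"roll":0}]' -0.2
python3 -m jog '[{"linear":[0,0,-0.3],"roll":0},{"linear":[0,0,-0.5],"roll":0},{"linear":[0,0,-0.7],"roll":0},{"linear":[0,0,-0.7],"roll":0},{"linear":[0,-0.3,-0.3],"roll":0},{"linear":[0,-0.5,0],"roll":0},{"linear":[0,-0.5,0],"roll":0},{"linear":[0,-0.5,0],"roll":0},{"linear":[0,0,0],"roll":0},{"linear":[0,0,0],"roll":0}]'
python3 - <<'E'
from sp import *
s,im,c,n,lab,st=sp(0); cv2.imwrite('pics/w6raw.png',im[:,:,::-1])
th=np.radians(-7.6);R=np.array([[np.cos(th),-np.sin(th)],[np.sin(th),np.cos(th)]]);O=np.array([.548,-.0285])
loc=lambda u,v,z:np.round(R.T@(pt('wrist',(u,v),z,c)[:2]-O)*1e3,1)
for k in range(1,n):
    if st[k][4]>300:
        ys,xs=np.where(lab==k)
        for lo in np.linspace(ys.min(),ys.max()-2,6).astype(int):
            r=xs[ys==lo]; print(lo,loc(r.min(),lo,.126),loc(r.max()+1,lo,.126))
E
```

```text
time_s: 17.25
position: [0.5359, 0.0187, 0.1201]
tool_rot: [[0.133, 0.991, 0.001], [0.991, -0.133, -0.0], [-0.0, 0.001, -1.0]]
ft_force: [-1.1, -0.7, 6.3]
grip_width: 0.0208
gripper_force: 40.1
time_s: 17.67
position: [0.5357, 0.0187, 0.1192]
tool_rot: [[0.133, 0.991, -0.0], [0.991, -0.133, 0.0], [0.0, -0.0, -1.0]]
ft_force: [0.0, -0.4, -1.0]
grip_width: 0.0341
gripper_force: 0.0
time_s: 18.5
position: [0.4642, 0.0283, 0.2197]
tool_rot: [[0.133, 0.991, 0.001], [0.991, -0.133, -0.0], [-0.0, 0.001, -1.0]]
ft_force: [-0.4, 0.1, -0.5]
grip_width: 0.0343
gripper_force: 0.0
[([324, 122, 31, 111, 2313], [339.0, 176.0])]
122 [-20.2 109.8] [-14.1 110.1]
143 [-26.2  92.2] [-6.1 92.9]
165 [-26.9  73.8] [-6.6 74.2]
186 [-26.6  55.6] [-6.8 55.7]
208 [-26.8  35.8] [-7.5 35.7]
230 [-25.   14.9] [-9.9 14.6]
```

```bash

python3 -m jog '[{"linear":[0,-0.3,-0.3],"roll":0},{"linear":[0,-0.3,-0.3],"roll":0},{"linear":[0,0,0],"roll":0},{"linear":[0,0,0],"roll":0},{"linear":[0,0,0],"roll":0},{"linear":[0,0,0],"roll":0}]' | head -2
python3 -c "
from rig import env
print(env.close_job())"
```

```text
time_s: 19.05
position: [0.4411, 0.0313, 0.2425]
the job is handed in; nothing more can be done
None
```

I handed the job in at 19 s: the tray measured home in the frame's sockets and the spatula flat in the middle slot with its handle in the finger gap, but I did not re-check the brush and tweezers after that, and the hand-in gave no verdict.

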